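# Fit the julienne comb to the vegetable slicer

### The arm

A 6-joint arm with a two-finger parallel gripper is mounted at the origin on the work surface; the furniture and walls round the work are solid. World frame = base frame: x ahead of the robot, y to its left, z up, the work surface at z = 0. Lengths are in m, angles in rad, forces in N, time in s.
With the tool pointing down it reaches from about 0.225 to 0.875 m from the base axis. Payload 3.4 kg.
Tool frame: the origin (TCP) lies at the very end of the fingers, on their centre line; the grasp point (between the pads) lies behind it (manip.grasp_offset is the z of the grasp point in the tool frame, in m); z points along the fingers, y is the line along which they close (so a half turn about z gives the same grasp; the last joint's range is limited). The gripper opens to 85 mm and grips with 20 to 120 N. Pads are 22 mm wide; open, the fingers measure 114 mm over their backs; the gripper's body (76 mm by 85 mm) begins 54 mm behind the grasp point. The pads swing forward as they close: fully open they stand 13 mm farther back than shut.
Start: joints at [0.987, 0.276, 1.505, -0, 1.361, -0.121], TCP at [0.257, 0.515, 0.231] pointing down, gripper open.
Joint ranges: [-2.89, 2.89], [-0.75, 2.08], [0.22, 2.7], [-1.18, 4.32], [0.11, 2.71], [-2.7, 2.7]. Speed limits (rad/s): [2.57, 2.57, 3.14, 3.14, 3.14, 3.14].

### API

Orientations are given as a unit quaternion [w, x, y, z].
In Python, from rig import manip gives the robot as it stands.
- The arm moves only by the shell command python3 -m pendant 'ROWS' [FORCE]. ROWS is JSON, a list of rows, each an object of numbers: "dx", "dy", "dz": the shift along the tool's x, y, z in m; "rx", "ry", "rz": the turn, a rotation vector about the tool's x, y, z in degrees; "hand": the finger opening in m, from 0 to 0.0854. In form: [{"dx": .., "dy": .., "dz": .., "rx": .., "ry": .., "rz": .., "hand": ..}, ...]. A call has 1 to 12 rows; each row shifts and turns the commanded pose from where the row before left it, along the tool's axes as they then stand; what a row does not reach is not made up. A row lasts 1/12 s, in which the tool goes at most 41.7 mm and 7.16 degrees, less where a joint would pass 70% of its speed; a pose out of reach is approached as far as the arm can. A call is refused whole if a number of a shift passes 0.0417 or a number of a turn 7.16, either way. A call with a gripper value outside its range is refused whole. The fingers move at their own pace and stop on an object; FORCE is the grip in N (left out, the last holds). Time passes only in rows, so rows that do not move let the fingers close. It gives the time, the measured TCP pose, the force, the opening and the grip force at its end, in the units of the state.
- manip.get_state(): the state, without advancing time (a new reading comes with each control period).
- manip.get_image(name): name is "scene" or "top" or "wrist"; returns a dict with "frame" (480x640x3 uint8, red, green, blue), "fx", "fy", "cx", "cy" (pixels), "position" and "attitude" of the camera in the world; the wrist camera has in their place "mount" (4x4, takes a point from camera to tool coordinates, whose origin is the TCP and whose axes are the flange's). Camera axes: x right, y up, looking along -z (the intrinsics and any distortion apply to the point x, -y, -z); pixel columns grow to the right and rows downward; lengths in m; the calibration is good to about 2 mm. A picture is of the moment at which its call begins: read the wrist's pose just before it. There is no depth.
- manip.sign_off(): hands the job in; it is judged then, once.
The state is a dict: "clock": time; "qpos": joint angles; "qd": joint speeds; "effort": joint torques, N m; "position": TCP position; "ee_rot": TCP orientation; "contact_force": force on the tool from outside, world axes, zero at the start; "moment": the same for the moment, N m; "width": finger opening in m; "gripper_force": force on a finger pad.
Only numpy, scipy, OpenCV 4.12 (cv2) and the standard library are available. Lean on these libraries where they do the work, as an engineer would, in place of code of your own. Each camera call takes 0.05 s, during which the arm holds its last target. There are 200 camera calls.

### The job

Fit the julienne comb to the vegetable slicer: lay it in the cross slot with its forked end towards the thumbscrew, slide it along under the screw head until it stops fully home, then tighten the knurled thumbscrew clockwise until you feel it seat on the comb. Make it firmly finger-tight so that the comb is clamped, but stop as the resistance rises: do not force the screw past that. Leave the things standing round it where they are.

Things in the scene. Friction and masses are not known exactly. Their poses are not given: they have to be found in the camera images.
- slicer: white and steel vegetable slicer, 260 x 97 mm, fixed to the worktop. Origin on the worktop under the middle of the comb slot; x along the bed away from its loop handle, y along the slot to the screw, z up. Slot across the bed: 32 mm wide (bevelled to 39 mm at the top), floor at z 24 mm, open above, from y -48 mm; end stop at y 84 mm. Bed to z 32, side rails to 34, cheeks at the screw to 28.5 mm.
- comb: steel julienne comb, 28 wide, 164 mm long, plate 6 mm thick, row of teeth to z 20 mm, about 80 g. Origin under the middle of the plate; y to the forked end (fork slot 13 mm wide, 29 mm deep), z up; white upright finger tab at the other end. Fully home its origin is at slicer (0, 1.5, 24) mm, axes alike, the fork round the 8 mm shank; 36 mm short of that the fork is clear of the screw head.
- tab (a point): grip point on the comb's white finger tab, at comb (0, -70, 30) mm. Tab: 12 mm thick along comb x, 18 mm along y, from the plate (z 6) to z 41 mm.
- thumbscrew: shank and flange of the steel thumbscrew that stands upright in the slicer at slicer (0, 70) mm. Origin on its axis at the underside of its 27 mm flange, which at first stands 0.9 to 1.9 mm above the top of a comb that is home (differs each time). Turned clockwise from above it sinks 0.6 mm per radian: some 1.5 to 3.2 rad to the seat, with a drag of about 0.04 N m; it stays where it is left.
- knob (a point): middle of the thumbscrew's knurled steel knob, on its axis 19 mm above its origin; 30 mm in diameter, 26 mm tall, its lower edge 6 mm above the underside of the flange. From the seat on, the torque about the vertical climbs by about 0.4 to 1 N m per radian and stays while the knob is held; each 0.1 N m above the drag is about 14 N of clamping. Firm is 0.25 to 0.4 N m; 0.6 N m is far too much.
- dish: bystander: small white sauce dish, 67 mm wide, 21 mm tall; origin under its middle
- shaker: bystander: steel pepper shaker, 58 mm wide, 95 mm tall; origin under its middle
- oil_jar: bystander: glass jar with a screw lid, 66 mm wide, 84 mm tall; origin under its middle
There are look-alikes about, which are no part of the job. What is meant by the comb is not purple, and is the larger of those in its own colour.

How it is judged:
By the outcome, as a careful person would: the job done as asked, in the order asked, and still so for the second after the job is handed in, with the robot touching nothing.
It also fails if it takes over 69 s, if anything falls off the work surface, if the arm or the gripper's body presses on something with over 40 N, if the wrist force passes 120 N, or if a joint passes its speed limit or range.

## Working session

There is one attempt and no reset: what is moved stays moved. The work goes in short steps, Python scripts to look and compute and a shell command to move; the robot and the scene stay as the last step left them, time stands still between calls to the robot, and variables do not carry over. Pictures are saved under pics/ and viewed, at most 10 in all, crops included, and the job is handed in when it is done.

```bash
ls; mkdir -p pics; python3 - <<'E'
from rig import manip
import cv2
s=manip.get_state();print({k:(v if not hasattr(v,'round') else v) for k,v in s.items()}, manip.grasp_offset)
for n in("scene","top"):
    d=manip.get_image(n);cv2.imwrite(f"pics/{n}0.png",d["frame"][:,:,::-1]);print({k:v for k,v in d.items() if k!="frame"})
print({k:v for k,v in manip.get_image("wrist").items() if k!="frame"})
E
```

```text
pics
{'clock': 0.0, 'qpos': array([ 9.87014217e-01,  2.76611297e-01,  1.50613455e+00,  2.82620745e-05,
        1.36071674e+00, -1.21025969e-01]), 'qd': array([ 0.00180391,  0.00158442, -0.00026321, -0.00112457,  0.00106918,
       -0.00283864]), 'effort': array([ 1.63918026e-03, -4.16779125e+01, -2.45806736e+01,  1.38607006e-04,
        1.07262027e-02,  2.50377362e-06]), 'position': array([0.25640253, 0.51407233, 0.23042987]), 'ee_rot': array([-3.35675640e-04,  2.29321868e-01,  9.73350197e-01, -8.72736103e-04]), 'contact_force': array([0.09567242, 0.95490122, 0.33231327]), 'moment': array([-0.02460538, -0.03159343,  0.02394448]), 'gripper_force': 0.0, 'width': 0.08538762910125958} -0.0187
{'fx': 531.4748659349783, 'fy': 531.4748659349783, 'cx': 326.88042646615463, 'cy': 237.8830072213571, 'position': array([-0.1187399 , -0.71915664,  0.92092545]), 'attitude': array([ 0.8591799 ,  0.3774116 , -0.13726951, -0.31706066])}
{'fx': 452.4497459532038, 'fy': 452.4497459532038, 'cx': 323.59540029529444, 'cy': 241.06385963853532, 'position': array([ 0.34346351, -0.01770032,  1.35010072]), 'attitude': array([-0.70284294, -0.03261545,  0.03283493,  0.70983794])}
{'fx': 388.3910803482344, 'fy': 388.3910803482344, 'cx': 322.296829596277, 'cy': 240.30768751208788, 'mount': array([[-2.86496092e-04,  9.44227670e-01,  3.29293220e-01,
         8.50174911e-02],
       [ 9.99999667e-01,  1.87170637e-05,  8.16363078e-04,
         5.10429780e-04],
       [ 7.64669204e-04,  3.29293345e-01, -9.44227361e-01,
        -1.41491248e-01],
       [ 0.00000000e+00,  0.00000000e+00,  0.00000000e+00,
         1.00000000e+00]])}
```

View pics/top0.png

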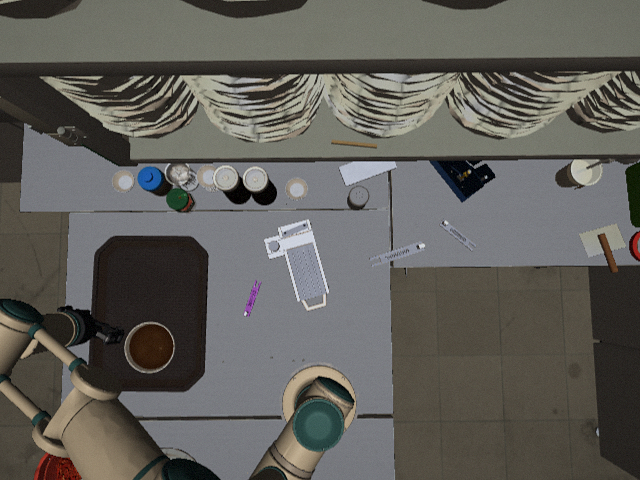

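View pics/scene0.png

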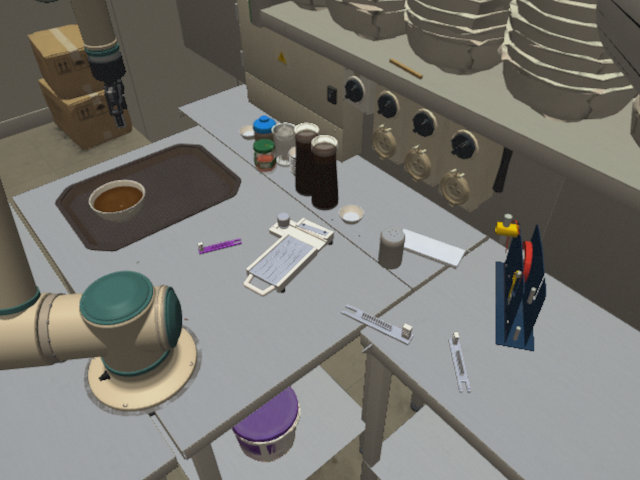

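Candidates for "comb": the large steel one, top (398,254) with its tab at (421,246) and fork at (373,262); the small steel one, top (458,234); the purple one, top (252,298). I choose the large steel one. The slicer's knob is at top (272,246) / scene (283,218), with its handle at top (315,305). Next, rough positions.

```bash
cat > h.py <<'E'
import numpy as np, cv2
from scipy.spatial.transform import Rotation as R
from scipy.optimize import least_squares
from rig import manip
def q2R(q): return R.from_quat(np.roll(q,-1)).as_matrix()
def cam(name):
    s=manip.get_state(); d=manip.get_image(name); T=np.eye(4)
    if name=="wrist":
        T[:3,:3]=q2R(s["ee_rot"]);T[:3,3]=s["position"];T=T@d["mount"]
    else: T[:3,:3]=q2R(d["attitude"]);T[:3,3]=d["position"]
    d["T"]=T; return d
def ray(d,p):
    v=np.array([(p[0]-d["cx"])/d["fx"],-(p[1]-d["cy"])/d["fy"],-1.]);v=d["T"][:3,:3]@v
    return d["T"][:3,3],v/np.linalg.norm(v)
def atz(d,p,z): o,v=ray(d,p);return o+v*(z-o[2])/v[2]
def tri(obs):
    A=np.zeros((3,3));b=np.zeros(3)
    for d,p in obs:
        o,v=ray(d,p);M=np.eye(3)-np.outer(v,v);A+=M;b+=M@o
    x=np.linalg.solve(A,b);return x,[np.linalg.norm((np.eye(3)-np.outer(ray(d,p)[1],ray(d,p)[1]))@(x-d["T"][:3,3])) for d,p in obs]
def proj(d,X):
    c=d["T"][:3,:3].T@(np.asarray(X)-d["T"][:3,3]);return np.array([d["cx"]-d["fx"]*c[0]/c[2],d["cy"]+d["fy"]*c[1]/c[2]])
def shift(target,pos=None):
    s=manip.get_state();return q2R(s["ee_rot"]).T@(np.asarray(target)-s["position"])*1000
def yaw():
    m=q2R(manip.get_state()["ee_rot"]);return np.degrees(np.arctan2(m[1,1],m[0,1]))
def save(d,f,box=None,k=1):
    im=d["frame"][:,:,::-1]
    if box: im=im[box[1]:box[3],box[0]:box[2]]
    cv2.imwrite(f,cv2.resize(im,None,fx=k,fy=k,interpolation=cv2.INTER_CUBIC))
E
python3 - <<'E'
from h import *
np.set_printoptions(precision=4,suppress=True)
t,s=cam("top"),cam("scene")
print("tab",tri([(t,(421,246)),(s,(407,331))]),"knob",tri([(t,(272,246)),(s,(283,218))]))
print("fork",atz(t,(373,262),.004),"handle",atz(t,(315,305),.02))
print(yaw(), shift([.30,.09,.27]), shift([.30,-.2,.27]))
E
```

```text
tab (array([ 0.4493, -0.3047,  0.0264]), [np.float64(0.00037530921230008544), np.float64(0.00037530921230010425)]) knob (array([0.4525, 0.1288, 0.0534]), [np.float64(0.0017391842219209837), np.float64(0.0017391842219210121)])
fork [ 0.4044 -0.1651  0.004 ] handle [0.2801 0.0082 0.02  ]
63.48110836690152 [-228.2847 -360.3264  -38.814 ] [-357.7676 -619.8146  -38.6092]
```

```bash
python3 -m pendant '[{"dx":-0.028,"dy":-0.021},{"dx":-0.028,"dy":-0.021},{"dx":-0.028,"dy":-0.021},{"dx":-0.028,"dy":-0.021},{"dx":-0.028,"dy":-0.021},{"dx":-0.028,"dy":-0.021},{"dx":-0.028,"dy":-0.021},{"dx":-0.028,"dy":-0.021},{"dx":-0.028,"dy":-0.021},{"dx":-0.028,"dy":-0.021},{"dx":-0.028,"dy":-0.021},{"dx":-0.028,"dy":-0.021}]'
python3 -m pendant '[{"rz":6.5},{"rz":6.5},{"rz":6.5},{"rz":6.5},{"rz":6.5},{"rz":6.5},{"rz":6.5},{},{}]'
python3 - <<'E'
from h import *
import pickle
s=manip.get_state();print(s["position"],s["qpos"],yaw(),s["clock"])
d=cam("wrist");pickle.dump(d,open("w1.pkl","wb"));save(d,"pics/w1.png")
E
```

```text
[0.25659912 0.51431542 0.23090622] [ 9.86983408e-01  2.76250086e-01  1.50545631e+00 -6.69560791e-06
  1.36072839e+00 -1.20969507e-01] 63.48110836690152 0.25invalid input
invalid input
```

View pics/w1.png

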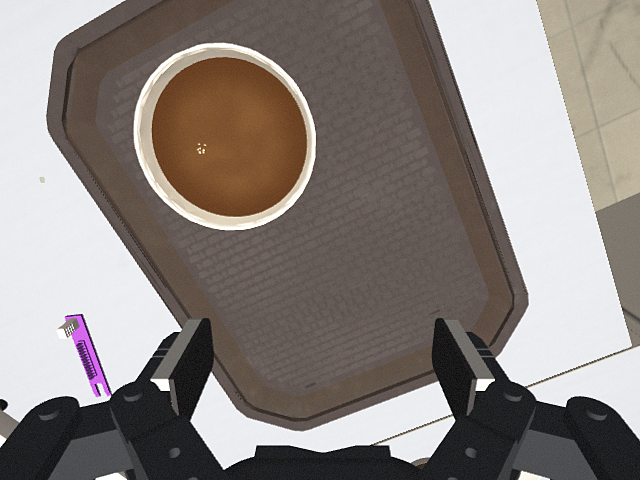

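The picture shows the tray with the coffee bowl and the purple look-alike at (85,355). The arm hasn't moved because the rows were refused. I'll try rows with every key filled in.

```bash
python3 -m pendant '[{"dx":-0.028,"dy":-0.021,"dz":0,"rx":0,"ry":0,"rz":0,"hand":0.085}]'
```

```text
clock: 0.38
position: [0.2711, 0.4873, 0.2309]
ee_rot: [-0.001, 0.227, 0.974, 0.002]
contact_force: [1.5, -0.7, 0.6]
width: 0.0853
gripper_force: 0.0
```

```bash
python3 -m pendant '[{"dx":-0.028,"dy":-0.021,"dz":0,"rx":0,"ry":0,"rz":0,"hand":0.085},{"dx":-0.028,"dy":-0.021,"dz":0,"rx":0,"ry":0,"rz":0,"hand":0.085},{"dx":-0.028,"dy":-0.021,"dz":0,"rx":0,"ry":0,"rz":0,"hand":0.085},{"dx":-0.028,"dy":-0.021,"dz":0,"rx":0,"ry":0,"rz":0,"hand":0.085},{"dx":-0.028,"dy":-0.021,"dz":0,"rx":0,"ry":0,"rz":0,"hand":0.085},{"dx":-0.028,"dy":-0.021,"dz":0,"rx":0,"ry":0,"rz":0,"hand":0.085},{"dx":-0.028,"dy":-0.021,"dz":0,"rx":0,"ry":0,"rz":0,"hand":0.085},{"dx":-0.028,"dy":-0.021,"dz":0,"rx":0,"ry":0,"rz":0,"hand":0.085},{"dx":-0.028,"dy":-0.021,"dz":0,"rx":0,"ry":0,"rz":0,"hand":0.085},{"dx":-0.028,"dy":-0.021,"dz":0,"rx":0,"ry":0,"rz":0,"hand":0.085},{"dx":-0.028,"dy":-0.021,"dz":0,"rx":0,"ry":0,"rz":0,"hand":0.085}]'
python3 -m pendant '[{"dx":0,"dy":0,"dz":0,"rx":0,"ry":0,"rz":6.5,"hand":0.085},{"dx":0,"dy":0,"dz":0,"rx":0,"ry":0,"rz":6.5,"hand":0.085},{"dx":0,"dy":0,"dz":0,"rx":0,"ry":0,"rz":6.5,"hand":0.085},{"dx":0,"dy":0,"dz":0,"rx":0,"ry":0,"rz":6.5,"hand":0.085},{"dx":0,"dy":0,"dz":0,"rx":0,"ry":0,"rz":6.5,"hand":0.085},{"dx":0,"dy":0,"dz":0,"rx":0,"ry":0,"rz":6.5,"hand":0.085},{"dx":0,"dy":0,"dz":0,"rx":0,"ry":0,"rz":6.5,"hand":0.085},{"dx":0,"dy":0,"dz":0,"rx":0,"ry":0,"rz":0,"hand":0.085},{"dx":0,"dy":0,"dz":0,"rx":0,"ry":0,"rz":0,"hand":0.085}]'
python3 - <<'E'
from h import *
import pickle
s=manip.get_state();print(s["position"],s["qpos"],yaw(),s["clock"])
d=cam("wrist");pickle.dump(d,open("w1.pkl","wb"));save(d,"pics/w1b.png")
print(shift([.45,-.05,.23]))
E
```

```text
clock: 1.3
position: [0.4453, 0.1374, 0.2315]
ee_rot: [0.0, 0.229, 0.973, 0.0]
contact_force: [1.0, 0.6, 0.2]
width: 0.0848
gripper_force: 0.0
clock: 2.05
position: [0.4448, 0.139, 0.2313]
ee_rot: [0.0, 0.587, 0.81, 0.0]
contact_force: [-0.4, -0.5, 0.2]
width: 0.0847
gripper_force: 0.0
[0.44484727 0.13903049 0.23133217] [ 1.53380064e-01  1.10569811e-01  1.72072711e+00  9.88780973e-05
  1.31016906e+00 -1.63347324e-01] 18.145682746649378 2.05
[-181.24438986  -53.96426359    1.3195278 ]
```

View pics/w1b.png

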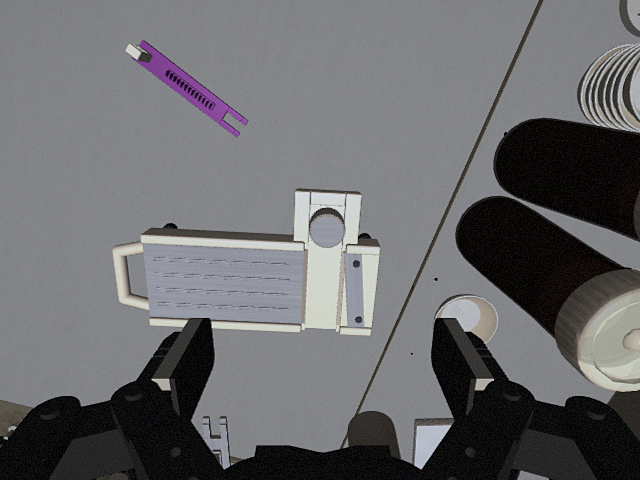

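Slicer seen upright: knob top at (327,227), slot running down to (322,330), handle at (130,275). The dish is at (466,318) and the shaker at (375,440). Next I step along -x (tool) for a second view and the comb.

```bash
python3 -m pendant '[{"dx":-0.035,"dy":-0.01,"dz":0,"rx":0,"ry":0,"rz":0,"hand":0.085},{"dx":-0.035,"dy":-0.01,"dz":0,"rx":0,"ry":0,"rz":0,"hand":0.085},{"dx":-0.035,"dy":-0.01,"dz":0,"rx":0,"ry":0,"rz":0,"hand":0.085},{"dx":-0.035,"dy":-0.01,"dz":0,"rx":0,"ry":0,"rz":0,"hand":0.085},{"dx":0,"dy":0,"dz":0,"rx":0,"ry":0,"rz":0,"hand":0.085},{"dx":0,"dy":0,"dz":0,"rx":0,"ry":0,"rz":0,"hand":0.085}]'
python3 - <<'E'
from h import *
import pickle
d=cam("wrist");pickle.dump(d,open("w2.pkl","wb"));save(d,"pics/w2.png")
E
python3 -m pendant '[{"dx":-0.035,"dy":-0.016,"dz":0,"rx":0,"ry":0,"rz":0,"hand":0.085},{"dx":-0.035,"dy":-0.016,"dz":0,"rx":0,"ry":0,"rz":0,"hand":0.085},{"dx":-0.035,"dy":-0.016,"dz":0,"rx":0,"ry":0,"rz":0,"hand":0.085},{"dx":-0.035,"dy":-0.016,"dz":0,"rx":0,"ry":0,"rz":0,"hand":0.085},{"dx":-0.035,"dy":-0.016,"dz":0,"rx":0,"ry":0,"rz":0,"hand":0.085},{"dx":0,"dy":0,"dz":0,"rx":0,"ry":0,"rz":0,"hand":0.085},{"dx":0,"dy":0,"dz":0,"rx":0,"ry":0,"rz":0,"hand":0.085}]'
python3 - <<'E'
from h import *
import pickle
d=cam("wrist");pickle.dump(d,open("w3.pkl","wb"));save(d,"pics/w3.png")
a=cv2.imread("pics/w2.png");b=cv2.imread("pics/w3.png")
cv2.imwrite("pics/m23.png",np.vstack([a[0:300],b[0:300]]))
E
```

```text
clock: 2.6
position: [0.4502, -0.008, 0.2313]
ee_rot: [-0.0, 0.589, 0.808, 0.0]
contact_force: [-0.1, -0.2, 0.3]
width: 0.085
gripper_force: 0.0
clock: 3.23
position: [0.4283, -0.1979, 0.231]
ee_rot: [-0.0, 0.588, 0.809, 0.0]
contact_force: [0.0, 1.3, -0.4]
width: 0.0849
gripper_force: 0.0
```

View pics/m23.png

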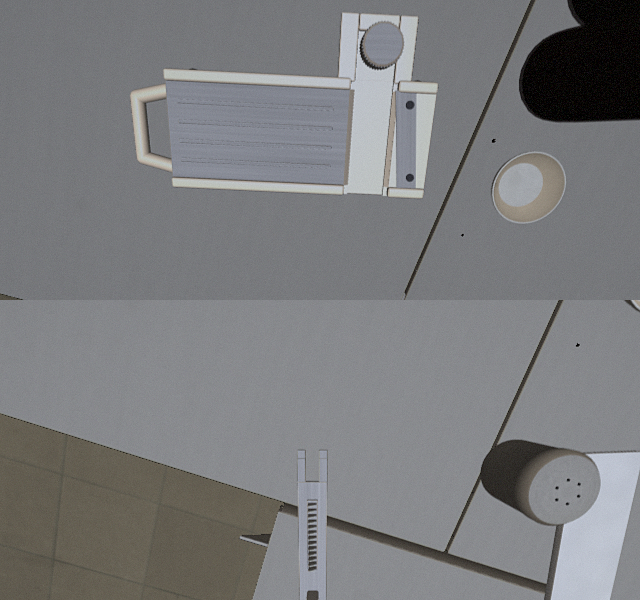

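In w2 the slicer shows the knob top at about (382,44), slot mouth about (347–388,192). In w3 the comb is vertical with fork tips at (301,150) and (323,150), row of teeth below, fork towards the screw. Now one zoomed mosaic for feature picking and to check the choice.

```bash
python3 - <<'E'
import cv2,numpy as np
c=np.zeros((600,800,3),np.uint8)
def put(f,x0,y0,w,h,k,X):
    a=cv2.resize(cv2.imread(f)[y0:y0+h,x0:x0+w],None,fx=k,fy=k,interpolation=cv2.INTER_CUBIC);c[:a.shape[0],X:X+a.shape[1]]=a
put("pics/w2.png",330,5,115,200,3,0);put("pics/w3.png",275,140,75,300,2,345);put("pics/w1b.png",287,180,100,160,3,500)
cv2.imwrite("pics/mos.png",c)
E
```

```text
(no output)
```

View pics/mos.png

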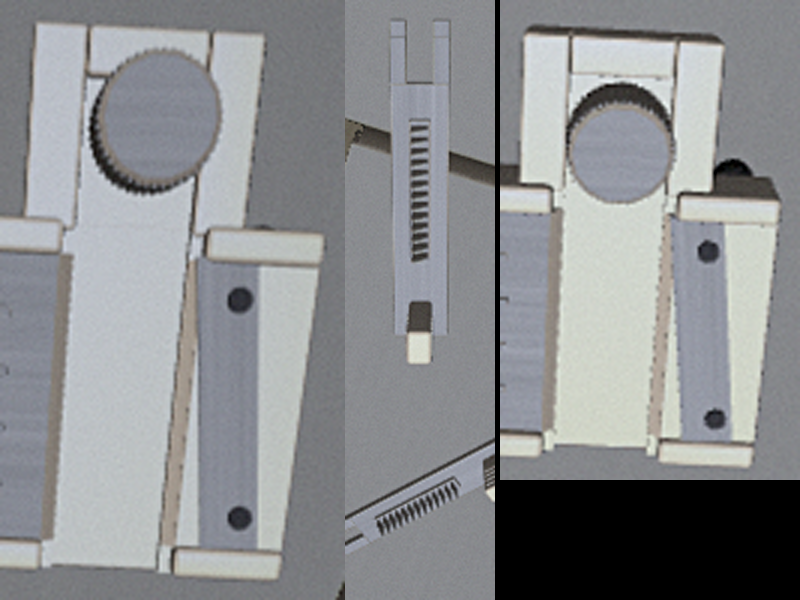

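```bash
python3 - <<'E'
from h import *
import pickle
np.set_printoptions(precision=4,suppress=True)
w1,w2,w3=[pickle.load(open(f"w{i}.pkl","rb")) for i in(1,2,3)]
k,e=tri([(w1,(326.7,230.4)),(w2,(383.4,43.4))]);f,e2=tri([(w1,(320,328.7)),(w2,(364,194.4))])
print("knobtop",k,e,"front",f,e2)
for w,p in((w1,(320,328.7)),(w2,(364,194.4))):print(atz(w,p,.024))
for w,p in((w1,(326.7,230.4)),(w2,(383.4,43.4))):print("k",atz(w,p,.0633))
v=(k-f);print("slicer yaw",np.degrees(np.arctan2(v[1],v[0]))-90,np.linalg.norm(v[:2]))
a=atz(w3,(312.2,149.8),.006);b=atz(w3,(312.8,306.8),.006);t=atz(w3,(312,313.8),.041);v=a-b
print(a,b,t,np.linalg.norm(v),"comb yaw",np.degrees(np.arctan2(v[1],v[0]))-90,"t along from end",(t-b)@v/np.linalg.norm(v))
u=v/np.linalg.norm(v);g=(a+b)/2-u*.07
print("grip",g,"yaw",yaw(),"shift",shift([g[0],g[1],.036-.0187]))
E
```

```text
knobtop [0.4533 0.1265 0.0617] [np.float64(0.00017558409214369822), np.float64(0.00017558409214377268)] front [0.4844 0.0112 0.023 ] [np.float64(2.5618032828102955e-05), np.float64(2.561803282809411e-05)]
[0.4842 0.0118 0.024 ]
[0.4842 0.0113 0.024 ]
k [0.4529 0.127  0.0633]
k [0.4533 0.1263 0.0633]
slicer yaw 15.115380679203597 0.11949010228988945
[ 0.4054 -0.1567  0.006 ] [ 0.4549 -0.3124  0.006 ] [ 0.4515 -0.3012  0.041 ] 0.16342633972078738 comb yaw 17.641051888499092 t along from end 0.01169743277316947
grip [ 0.4514 -0.3013  0.006 ] yaw 18.018077577557616 shift [-107.1272  -10.394   213.5354]
```

```bash
python3 -m pendant '[{"dx":-0.0357,"dy":-0.0035,"dz":0,"rx":0,"ry":0,"rz":0.4,"hand":0.045},{"dx":-0.0357,"dy":-0.0035,"dz":0,"rx":0,"ry":0,"rz":0,"hand":0.045},{"dx":-0.0357,"dy":-0.0035,"dz":0,"rx":0,"ry":0,"rz":0,"hand":0.045},{"dx":0,"dy":0,"dz":0.035,"rx":0,"ry":0,"rz":0,"hand":0.045},{"dx":0,"dy":0,"dz":0.035,"rx":0,"ry":0,"rz":0,"hand":0.045},{"dx":0,"dy":0,"dz":0.035,"rx":0,"ry":0,"rz":0,"hand":0.045},{"dx":0,"dy":0,"dz":0.035,"rx":0,"ry":0,"rz":0,"hand":0.045},{"dx":0,"dy":0,"dz":0,"rx":0,"ry":0,"rz":0,"hand":0.045},{"dx":0,"dy":0,"dz":0,"rx":0,"ry":0,"rz":0,"hand":0.045}]'
python3 - <<'E'
from h import *
import pickle
np.set_printoptions(precision=4,suppress=True)
d=cam("wrist");pickle.dump(d,open("w4.pkl","wb"));save(d,"pics/w4.png",(170,100,470,480),1.5)
for p in([.4514,-.3013,.041],[.4054,-.1567,.006],[.4549,-.3124,.006]):print(proj(d,p))
print(yaw(),shift([.4514,-.3013,.0115]))
E
```

```text
clock: 4.03
position: [0.4504, -0.2998, 0.0902]
ee_rot: [-0.002, 0.589, 0.808, 0.001]
contact_force: [0.2, -0.5, 0.1]
width: 0.0446
gripper_force: 0.0
[322.9306 276.575 ]
[323.652  -32.7928]
[322.8793 270.5135]
17.735219956763054 [ 0.3214 -0.3886 80.6617]
```

View pics/w4.png

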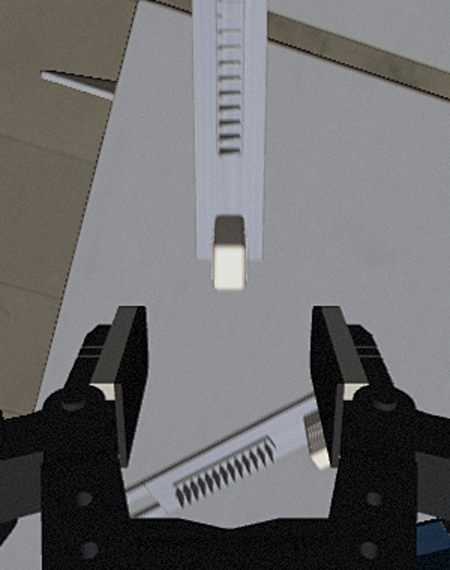

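Comb confirmed: steel, wide, with a white tab; tab top at pixel (322.7,278.7), against a prediction of (322.9,276.6). Descend and grip.

```bash
python3 -m pendant '[{"dx":0,"dy":0,"dz":0.027,"rx":0,"ry":0,"rz":0,"hand":0.045},{"dx":0,"dy":0,"dz":0.027,"rx":0,"ry":0,"rz":0,"hand":0.045},{"dx":0,"dy":0,"dz":0.026,"rx":0,"ry":0,"rz":0,"hand":0.045},{"dx":0,"dy":0,"dz":0,"rx":0,"ry":0,"rz":0,"hand":0.045},{"dx":0,"dy":0,"dz":0,"rx":0,"ry":0,"rz":0,"hand":0.005},{"dx":0,"dy":0,"dz":0,"rx":0,"ry":0,"rz":0,"hand":0.005},{"dx":0,"dy":0,"dz":0,"rx":0,"ry":0,"rz":0,"hand":0.005},{"dx":0,"dy":0,"dz":0,"rx":0,"ry":0,"rz":0,"hand":0.005},{"dx":0,"dy":0,"dz":0,"rx":0,"ry":0,"rz":0,"hand":0.005},{"dx":0,"dy":0,"dz":0,"rx":0,"ry":0,"rz":0,"hand":0.005},{"dx":0,"dy":0,"dz":0,"rx":0,"ry":0,"rz":0,"hand":0.005}]' 60
```

```text
clock: 5.0
position: [0.4525, -0.3043, 0.0141]
ee_rot: [0.003, 0.591, 0.807, -0.0]
contact_force: [-0.6, 0.3, 7.4]
width: 0.011
gripper_force: 59.5
```

```bash
python3 -m pendant '[{"dx":0,"dy":0,"dz":-0.01,"rx":0,"ry":0,"rz":0,"hand":0.005},{"dx":0,"dy":0,"dz":-0.025,"rx":0,"ry":0,"rz":0,"hand":0.005},{"dx":0,"dy":0,"dz":-0.025,"rx":0,"ry":0,"rz":0,"hand":0.005},{"dx":0,"dy":0,"dz":-0.025,"rx":0,"ry":0,"rz":0,"hand":0.005},{"dx":0,"dy":0,"dz":0,"rx":0,"ry":0,"rz":0,"hand":0.005},{"dx":0,"dy":0,"dz":0,"rx":0,"ry":0,"rz":0,"hand":0.005},{"dx":0,"dy":0,"dz":0,"rx":0,"ry":0,"rz":0,"hand":0.005}]'
python3 - <<'E'
from h import *
import pickle
d=cam("wrist");pickle.dump(d,open("w5.pkl","wb"));save(d,"pics/w5.png")
s=manip.get_state();print(s["position"],s["contact_force"],s["moment"],yaw(),q2R(s["ee_rot"]))
E
```

```text
clock: 5.58
position: [0.4503, -0.3026, 0.0967]
ee_rot: [0.0, 0.591, 0.807, 0.0]
contact_force: [0.1, 0.6, -0.7]
width: 0.0108
gripper_force: 58.6
[ 0.44990721 -0.30224373  0.09591953] [ 0.15387104 -0.50956295 -0.51044842] [-0.00547284  0.00118492  0.00917343] 17.58450246794148 [[-3.02111001e-01  9.53272189e-01 -1.03750663e-03]
 [ 9.53271942e-01  3.02111985e-01  9.76299309e-04]
 [ 1.24412217e-03 -6.94075198e-04 -9.99998985e-01]]
```

View pics/w5.png

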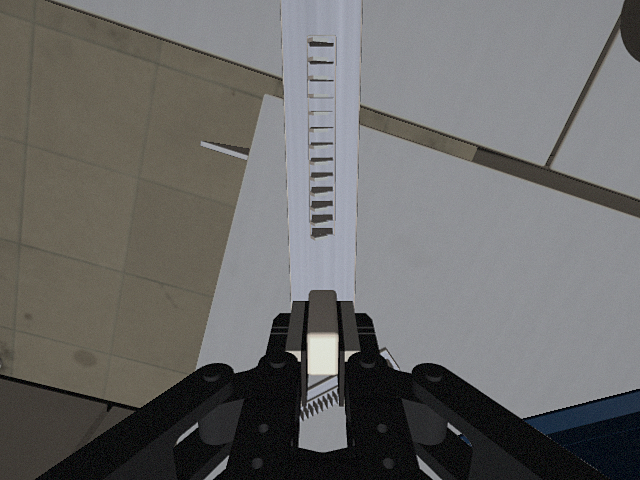

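```bash
cat > fit.py <<'E'
from h import *
import pickle
np.set_printoptions(precision=4,suppress=True)
w3,d=[pickle.load(open(f"w{i}.pkl","rb")) for i in(3,5)]
b=atz(w3,(312.8,306.8),.006);a=atz(w3,(312.2,149.8),.006);u=(a-b)/np.linalg.norm(a-b);m=(a+b)/2
yt=[(atz(w3,(312,r),.006)-m)@u for r in(199.9,270.4)];print("window y",yt)
# tool-frame camera
T=d["mount"];D=dict(d,T=T)
pts=[((-.006,-.061,.041),(307,333)),((.006,-.061,.041),(339,333)),((-.006,-.079,.041),(309,374)),((.006,-.079,.041),(337,374)),
 ((0,-.061,.006),(None,290)),((0,yt[0],.006),(None,37)),((0,yt[1],.006),(None,237))]
lines=[(-.014,280,0),(.014,363,0),(-.014,289.5,270),(.014,356.5,270)]
# comb axes in tool: comb x=+tool y, comb y=+tool x, z=-tool z
B=np.array([[0,1,0],[1,0,0],[0,0,-1.]])
def P(p,X): return proj(D,p[:3]+R.from_rotvec(p[3:6]).as_matrix()@B@np.array(X))
def res(p):
    r=[]
    for X,q in pts:
        z=P(p,X)
        if q[0]:r.append(z[0]-q[0])
        r.append(z[1]-q[1])
    for (x,c,row),y in zip(lines,p[6:]):
        r+=list(P(p,(x,y,.006))-(c,row))
    return np.array(r)
s=least_squares(res,np.r_[.07,0,.02,0,0,0,.05,.05,-.04,-.04],x_scale=np.r_[[.01]*3,[.05]*3,[.01]*4])
p=s.x;print("comb origin in tool mm",p[:3]*1e3,"rotvec deg",np.degrees(p[3:6]));print(res(p).round(1))
np.save("p.npy",p[:6])
E
python3 fit.py
```

```text
window y [np.float64(0.034381804696342694), np.float64(-0.03961819622559925)]
comb origin in tool mm [72.9038  0.2804 14.4625] rotvec deg [-0.1966  1.089  -0.2979]
[-1.5 -0.6  1.2 -0.7 -2.5  1.   2.7  1.  -4.   0.6  2.3 -0.3  0.   0.4
  0.   0.4 -0.  -0.4 -0. ]
```

Comb is held by the tab, near enough flat and straight: origin about 73 mm ahead of and 14 mm below the TCP. Next, the shift to a point above the slot, and the bystanders' positions.

```bash
python3 - <<'E'
from h import *
import pickle
np.set_printoptions(precision=4,suppress=True)
w1,w2,w3=[pickle.load(open(f"w{i}.pkl","rb")) for i in(1,2,3)]
print("shaker",atz(w3,(565,187),.095),"dish",atz(w2,(529,187),.02),"bottle",atz(w1,(620,345),.15))
print(shift([.5005,-.0498,.105]),yaw())
E
```

```text
shaker [ 0.5863 -0.1159  0.095 ] dish [0.6268 0.0635 0.02  ] bottle [0.6556 0.1377 0.15  ]
[225.3742 124.4887  -8.8865] 17.58450246794148
```

```bash
python3 -m pendant '[{"dx":0.0322,"dy":0.0178,"dz":-0.0013,"rx":0,"ry":0,"rz":0,"hand":0.005},{"dx":0.0322,"dy":0.0178,"dz":-0.0013,"rx":0,"ry":0,"rz":0,"hand":0.005},{"dx":0.0322,"dy":0.0178,"dz":-0.0013,"rx":0,"ry":0,"rz":0,"hand":0.005},{"dx":0.0322,"dy":0.0178,"dz":-0.0013,"rx":0,"ry":0,"rz":0,"hand":0.005},{"dx":0.0322,"dy":0.0178,"dz":-0.0013,"rx":0,"ry":0,"rz":0,"hand":0.005},{"dx":0.0322,"dy":0.0178,"dz":-0.0013,"rx":0,"ry":0,"rz":0,"hand":0.005},{"dx":0.0322,"dy":0.0178,"dz":-0.0013,"rx":0,"ry":0,"rz":0,"hand":0.005},{"dx":0,"dy":0,"dz":0,"rx":0,"ry":0,"rz":2.5,"hand":0.005},{"dx":0,"dy":0,"dz":0,"rx":0,"ry":0,"rz":0,"hand":0.005},{"dx":0,"dy":0,"dz":0,"rx":0,"ry":0,"rz":0,"hand":0.005},{"dx":0,"dy":0,"dz":0,"rx":0,"ry":0,"rz":0,"hand":0.005}]'
python3 - <<'E'
from h import *
import pickle
np.set_printoptions(precision=4,suppress=True)
d=cam("wrist");pickle.dump(d,open("w6.pkl","wb"));save(d,"pics/w6.png",(170,0,470,225),2.6)
print(yaw(),shift([.5005,-.0498,.0382]))
O=np.array([.4716,.0584,0]);c,s=np.cos(np.radians(15.1)),np.sin(np.radians(15.1))
S=lambda x,y,z:O+np.array([c*x-s*y,s*x+c*y,z])
for X in([-.016,-.048,.024],[.016,-.048,.024],[-.0195,.04,.032],[.0195,.04,.032],[0,.07,.063]):print(X,(proj(d,S(*X))-(170,0))*2.6)
E
```

```text
clock: 6.55
position: [0.5007, -0.0509, 0.1047]
ee_rot: [-0.001, 0.608, 0.794, -0.0]
contact_force: [-0.0, -0.4, -0.7]
width: 0.011
gripper_force: 58.7
15.039176463044706 [ 1.4468  0.1667 66.6205]
[-0.016, -0.048, 0.024] [322.6305 372.3827]
[0.016, -0.048, 0.024] [471.9275 372.3345]
[-0.0195, 0.04, 0.032] [ 287.7799 -130.3563]
[0.0195, 0.04, 0.032] [ 506.6804 -130.6384]
[0, 0.07, 0.063] [ 397.0268 -470.5507]
```

View pics/w6.png

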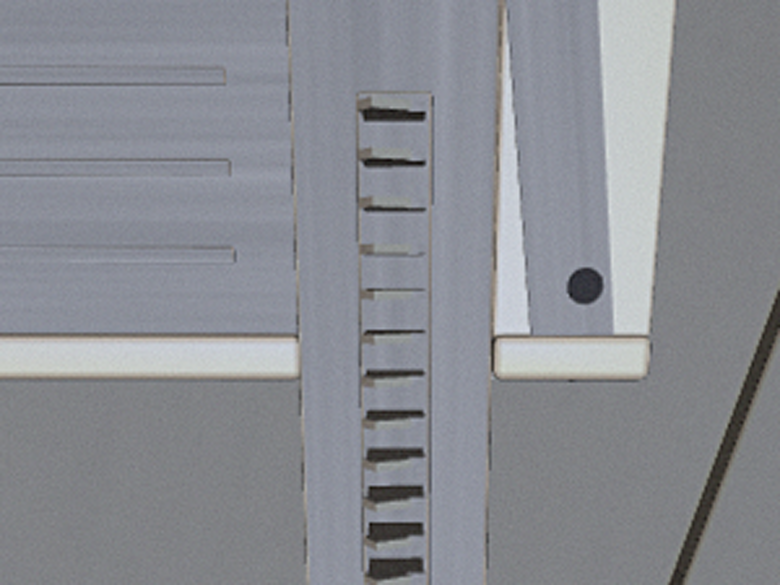

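Comb is centred over the slot: comb edges 300/491 and predicted slot middle 397 at the mouth. Lower it.

```bash
python3 -m pendant '[{"dx":0.0014,"dy":0,"dz":0.018,"rx":0,"ry":0,"rz":0,"hand":0.005},{"dx":0,"dy":0,"dz":0.018,"rx":0,"ry":0,"rz":0,"hand":0.005},{"dx":0,"dy":0,"dz":0.018,"rx":0,"ry":0,"rz":0,"hand":0.005},{"dx":0,"dy":0,"dz":0.006,"rx":0,"ry":0,"rz":0,"hand":0.005},{"dx":0,"dy":0,"dz":0,"rx":0,"ry":0,"rz":0,"hand":0.005},{"dx":0,"dy":0,"dz":0,"rx":0,"ry":0,"rz":0,"hand":0.005},{"dx":0,"dy":0,"dz":0,"rx":0,"ry":0,"rz":0,"hand":0.005}]'
python3 -m pendant '[{"dx":0,"dy":0,"dz":0.003,"rx":0,"ry":0,"rz":0,"hand":0.005},{"dx":0,"dy":0,"dz":0,"rx":0,"ry":0,"rz":0,"hand":0.005},{"dx":0,"dy":0,"dz":0,"rx":0,"ry":0,"rz":0,"hand":0.005}]'
python3 -m pendant '[{"dx":0,"dy":0,"dz":0.002,"rx":0,"ry":0,"rz":0,"hand":0.005},{"dx":0,"dy":0,"dz":0,"rx":0,"ry":0,"rz":0,"hand":0.005},{"dx":0,"dy":0,"dz":0,"rx":0,"ry":0,"rz":0,"hand":0.005}]'
```

```text
clock: 7.18
position: [0.5017, -0.0496, 0.0462]
ee_rot: [0.001, 0.608, 0.794, 0.0]
contact_force: [0.2, 0.0, -0.5]
width: 0.0111
gripper_force: 58.7
clock: 7.43
position: [0.5011, -0.049, 0.0428]
ee_rot: [0.0, 0.608, 0.794, 0.0]
contact_force: [0.1, -0.1, -0.1]
width: 0.011
gripper_force: 58.7
clock: 7.68
position: [0.5009, -0.0489, 0.0404]
ee_rot: [-0.0, 0.608, 0.794, 0.0]
contact_force: [0.0, 0.4, -1.0]
width: 0.0106
gripper_force: 58.7
```

```bash
python3 -m pendant '[{"dx":0,"dy":0,"dz":0.002,"rx":0,"ry":0,"rz":0,"hand":0.005},{"dx":0,"dy":0,"dz":0,"rx":0,"ry":0,"rz":0,"hand":0.005},{"dx":0,"dy":0,"dz":0,"rx":0,"ry":0,"rz":0,"hand":0.005}]'
python3 -m pendant '[{"dx":0,"dy":0,"dz":0.0015,"rx":0,"ry":0,"rz":0,"hand":0.005},{"dx":0,"dy":0,"dz":0,"rx":0,"ry":0,"rz":0,"hand":0.005},{"dx":0,"dy":0,"dz":0,"rx":0,"ry":0,"rz":0,"hand":0.005}]'
python3 -c "
from h import *
s=manip.get_state();print(s['moment'])"
```

```text
clock: 7.93
position: [0.5008, -0.0489, 0.0382]
ee_rot: [-0.0, 0.608, 0.794, -0.0]
contact_force: [-0.0, 0.5, -0.8]
width: 0.0109
gripper_force: 58.7
clock: 8.18
position: [0.5012, -0.0491, 0.0375]
ee_rot: [0.0, 0.608, 0.794, 0.0]
contact_force: [-1.4, -0.2, 4.0]
width: 0.0107
gripper_force: 59.6
[0.12825748 0.22047958 0.06461384]
```

Contact at about the height I worked out. Now slide towards the screw.

```bash
python3 -m pendant '[{"dx":0.005,"dy":0,"dz":0,"rx":0,"ry":0,"rz":0,"hand":0.005},{"dx":0.005,"dy":0,"dz":0,"rx":0,"ry":0,"rz":0,"hand":0.005},{"dx":0,"dy":0,"dz":0,"rx":0,"ry":0,"rz":0,"hand":0.005},{"dx":0,"dy":0,"dz":0,"rx":0,"ry":0,"rz":0,"hand":0.005}]'
python3 -m pendant '[{"dx":0.005,"dy":0,"dz":0,"rx":0,"ry":0,"rz":0,"hand":0.005},{"dx":0.005,"dy":0,"dz":0,"rx":0,"ry":0,"rz":0,"hand":0.005},{"dx":0,"dy":0,"dz":0,"rx":0,"ry":0,"rz":0,"hand":0.005},{"dx":0,"dy":0,"dz":0,"rx":0,"ry":0,"rz":0,"hand":0.005}]'
```

```text
clock: 8.52
position: [0.4995, -0.0393, 0.0376]
ee_rot: [0.001, 0.608, 0.794, 0.001]
contact_force: [1.0, -1.4, 5.1]
width: 0.0109
gripper_force: 59.7
clock: 8.85
position: [0.4971, -0.0299, 0.0378]
ee_rot: [0.001, 0.608, 0.794, 0.001]
contact_force: [1.2, -2.1, 6.6]
width: 0.0109
gripper_force: 59.9
```

```bash
python3 -m pendant '[{"dx":0.004,"dy":0,"dz":0,"rx":0,"ry":0,"rz":0,"hand":0.005},{"dx":0.004,"dy":0,"dz":0,"rx":0,"ry":0,"rz":0,"hand":0.005},{"dx":0.004,"dy":0,"dz":0,"rx":0,"ry":0,"rz":0,"hand":0.005},{"dx":0.003,"dy":0,"dz":0,"rx":0,"ry":0,"rz":0,"hand":0.005},{"dx":0,"dy":0,"dz":0,"rx":0,"ry":0,"rz":0,"hand":0.005},{"dx":0,"dy":0,"dz":0,"rx":0,"ry":0,"rz":0,"hand":0.005}]'
python3 -m pendant '[{"dx":0.002,"dy":0,"dz":0,"rx":0,"ry":0,"rz":0,"hand":0.005},{"dx":0.002,"dy":0,"dz":0,"rx":0,"ry":0,"rz":0,"hand":0.005},{"dx":0,"dy":0,"dz":0,"rx":0,"ry":0,"rz":0,"hand":0.005},{"dx":0,"dy":0,"dz":0,"rx":0,"ry":0,"rz":0,"hand":0.005}]'
```

```text
clock: 9.35
position: [0.4934, -0.0158, 0.0379]
ee_rot: [0.002, 0.608, 0.794, 0.0]
contact_force: [1.9, -3.0, 8.2]
width: 0.011
gripper_force: 60.0
clock: 9.68
position: [0.4925, -0.0124, 0.038]
ee_rot: [0.002, 0.608, 0.794, 0.0]
contact_force: [0.6, -3.5, 7.3]
width: 0.0108
gripper_force: 60.1
```

```bash
python3 -m pendant '[{"dx":0.002,"dy":0,"dz":0,"rx":0,"ry":0,"rz":0,"hand":0.005},{"dx":0,"dy":0,"dz":0,"rx":0,"ry":0,"rz":0,"hand":0.005},{"dx":0,"dy":0,"dz":0,"rx":0,"ry":0,"rz":0,"hand":0.005}]'
python3 -m pendant '[{"dx":0.002,"dy":0,"dz":0,"rx":0,"ry":0,"rz":0,"hand":0.005},{"dx":0,"dy":0,"dz":0,"rx":0,"ry":0,"rz":0,"hand":0.005},{"dx":0,"dy":0,"dz":0,"rx":0,"ry":0,"rz":0,"hand":0.005}]'
python3 -m pendant '[{"dx":0.002,"dy":0,"dz":0,"rx":0,"ry":0,"rz":0,"hand":0.005},{"dx":0,"dy":0,"dz":0,"rx":0,"ry":0,"rz":0,"hand":0.005},{"dx":0,"dy":0,"dz":0,"rx":0,"ry":0,"rz":0,"hand":0.005}]'
```

```text
clock: 9.93
position: [0.492, -0.0105, 0.038]
ee_rot: [0.002, 0.608, 0.794, 0.0]
contact_force: [0.6, -4.2, 8.1]
width: 0.0106
gripper_force: 60.1
clock: 10.18
position: [0.4916, -0.009, 0.0381]
ee_rot: [0.002, 0.608, 0.794, 0.0]
contact_force: [0.9, -5.2, 8.9]
width: 0.0111
gripper_force: 60.0
clock: 10.43
position: [0.4917, -0.0089, 0.0381]
ee_rot: [0.004, 0.607, 0.795, -0.001]
contact_force: [1.4, -11.9, 7.0]
width: 0.0111
gripper_force: 59.9
```

```bash
python3 -m pendant '[{"dx":0.002,"dy":0,"dz":0,"rx":0,"ry":0,"rz":0,"hand":0.005},{"dx":0,"dy":0,"dz":0,"rx":0,"ry":0,"rz":0,"hand":0.005},{"dx":0,"dy":0,"dz":0,"rx":0,"ry":0,"rz":0,"hand":0.005}]'
python3 -m pendant '[{"dx":-0.003,"dy":0,"dz":-0.001,"rx":0,"ry":0,"rz":0,"hand":0.005},{"dx":0,"dy":0,"dz":0,"rx":0,"ry":0,"rz":0,"hand":0.005},{"dx":0,"dy":0,"dz":0,"rx":0,"ry":0,"rz":0,"hand":0.005}]'
```

```text
clock: 10.68
position: [0.4917, -0.0088, 0.0381]
ee_rot: [0.005, 0.606, 0.795, -0.002]
contact_force: [1.1, -18.6, 5.5]
width: 0.0109
gripper_force: 59.7
clock: 10.93
position: [0.4913, -0.009, 0.0382]
ee_rot: [0.003, 0.608, 0.794, -0.001]
contact_force: [2.1, -8.5, 2.0]
width: 0.0111
gripper_force: 59.0
```

```bash
python3 -m pendant '[{"dx":0,"dy":0,"dz":0,"rx":0,"ry":0,"rz":0,"hand":0.05},{"dx":0,"dy":0,"dz":0,"rx":0,"ry":0,"rz":0,"hand":0.05},{"dx":0,"dy":0,"dz":0,"rx":0,"ry":0,"rz":0,"hand":0.05},{"dx":0,"dy":0,"dz":0,"rx":0,"ry":0,"rz":0,"hand":0.05},{"dx":0,"dy":0,"dz":0,"rx":0,"ry":0,"rz":0,"hand":0.05},{"dx":0,"dy":0,"dz":-0.015,"rx":0,"ry":0,"rz":0,"hand":0.05},{"dx":0,"dy":0,"dz":-0.03,"rx":0,"ry":0,"rz":0,"hand":0.05},{"dx":0,"dy":0,"dz":-0.03,"rx":0,"ry":0,"rz":0,"hand":0.05},{"dx":0,"dy":0,"dz":-0.03,"rx":0,"ry":0,"rz":0,"hand":0.05},{"dx":0.03,"dy":0,"dz":-0.03,"rx":0,"ry":0,"rz":0,"hand":0.05},{"dx":0,"dy":0,"dz":0,"rx":0,"ry":0,"rz":0,"hand":0.05},{"dx":0,"dy":0,"dz":0,"rx":0,"ry":0,"rz":0,"hand":0.05}]'
python3 - <<'E'
from h import *
import pickle
np.set_printoptions(precision=4,suppress=True)
d=cam("wrist");pickle.dump(d,open("w7.pkl","wb"));save(d,"pics/w7.png",(230,0,430,270),2.2)
s=manip.get_state();print(s["qpos"],s["position"],yaw(),s["moment"])
print((proj(d,[.4532,.1267,.0633])-(230,0))*2.2)
E
```

```text
clock: 11.93
position: [0.4824, 0.0228, 0.174]
ee_rot: [0.002, 0.607, 0.794, 0.001]
contact_force: [-0.3, 0.0, -0.8]
width: 0.0501
gripper_force: 0.0
[-0.098   0.1793  1.791  -0.0002  1.1706 -0.3626] [0.4815 0.0223 0.1725] 15.167173523763774 [-0.021  -0.0137 -0.0076]
[197.3086 141.3692]
```

View pics/w7.png

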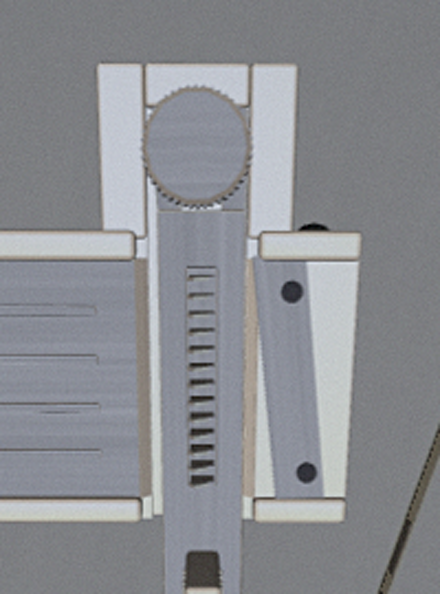

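Comb is in the slot with its fork under the knob; the knob face is at (197,144) in the crop, as predicted. Move above the knob and wind the wrist back.

```bash
python3 -m pendant '[{"dx":0.036,"dy":0,"dz":0.0,"rx":0,"ry":0,"rz":0,"hand":0.055},{"dx":0.036,"dy":0,"dz":0.016,"rx":0,"ry":0,"rz":0,"hand":0.055},{"dx":0.036,"dy":0,"dz":0.016,"rx":0,"ry":0,"rz":0,"hand":0.055},{"dx":0,"dy":0,"dz":0,"rx":0,"ry":0,"rz":-7,"hand":0.055},{"dx":0,"dy":0,"dz":0,"rx":0,"ry":0,"rz":-7,"hand":0.055},{"dx":0,"dy":0,"dz":0,"rx":0,"ry":0,"rz":-7,"hand":0.055},{"dx":0,"dy":0,"dz":0,"rx":0,"ry":0,"rz":-7,"hand":0.055},{"dx":0,"dy":0,"dz":0,"rx":0,"ry":0,"rz":-7,"hand":0.055},{"dx":0,"dy":0,"dz":0,"rx":0,"ry":0,"rz":-7,"hand":0.055},{"dx":0,"dy":0,"dz":0,"rx":0,"ry":0,"rz":-7,"hand":0.055},{"dx":0,"dy":0,"dz":0,"rx":0,"ry":0,"rz":-7,"hand":0.055},{"dx":0,"dy":0,"dz":0,"rx":0,"ry":0,"rz":-7,"hand":0.055}]'
python3 -m pendant '[{"dx":0,"dy":0,"dz":0,"rx":0,"ry":0,"rz":-7,"hand":0.055},{"dx":0,"dy":0,"dz":0,"rx":0,"ry":0,"rz":-7,"hand":0.055},{"dx":0,"dy":0,"dz":0,"rx":0,"ry":0,"rz":-7,"hand":0.055},{"dx":0,"dy":0,"dz":0,"rx":0,"ry":0,"rz":-7,"hand":0.055},{"dx":0,"dy":0,"dz":0,"rx":0,"ry":0,"rz":-7,"hand":0.055},{"dx":0,"dy":0,"dz":0,"rx":0,"ry":0,"rz":-7,"hand":0.055},{"dx":0,"dy":0,"dz":0,"rx":0,"ry":0,"rz":-7,"hand":0.055},{"dx":0,"dy":0,"dz":0,"rx":0,"ry":0,"rz":-7,"hand":0.055},{"dx":0,"dy":0,"dz":0,"rx":0,"ry":0,"rz":-7,"hand":0.055},{"dx":0,"dy":0,"dz":0,"rx":0,"ry":0,"rz":-7,"hand":0.055},{"dx":0,"dy":0,"dz":0,"rx":0,"ry":0,"rz":0,"hand":0.055},{"dx":0,"dy":0,"dz":0,"rx":0,"ry":0,"rz":0,"hand":0.055}]'
cat > m.py <<'E'
from h import *
import pickle
np.set_printoptions(precision=4,suppress=True)
d=cam("wrist");pickle.dump(d,open("w8.pkl","wb"))
s=manip.get_state();print(s["qpos"][5],yaw(),s["moment"],shift([.4533,.1264,.0360]))
p=proj(d,[.4533,.1264,.063]);g=cv2.GaussianBlur(cv2.cvtColor(d["frame"],cv2.COLOR_RGB2GRAY),(5,5),1)
print("pred",p, "knob top radius px",np.linalg.norm(proj(d,[.4683,.1264,.063])-p))
c=cv2.HoughCircles(g,cv2.HOUGH_GRADIENT,1,20,param1=80,param2=20,minRadius=30,maxRadius=60);print(None if c is None else c[0][:5])
E
python3 m.py
```

```text
clock: 12.98
position: [0.4525, 0.1255, 0.1383]
ee_rot: [-0.002, 0.101, 0.995, -0.001]
contact_force: [-1.0, 0.2, 0.3]
width: 0.0551
gripper_force: 0.0
clock: 13.98
position: [0.4529, 0.1257, 0.1389]
ee_rot: [-0.001, -0.484, 0.875, 0.001]
contact_force: [0.2, -0.6, 1.0]
width: 0.0548
gripper_force: 0.0
-2.4584590614317747 147.89861335640288 [ 0.0194 -0.0168  0.0264] [ -0.8022  -0.1182 103.1542]
pred [322.0412 255.9156] knob top radius px 24.232538641729565
[[ 84.5 281.5  39.4]
 [ 62.5 273.5  33.8]
 [ 67.5 294.5  55. ]
 [173.5 372.5  53.8]
 [193.5 171.5  41.6]]
```

```bash
python3 -m pendant '[{"dx":-0.0008,"dy":0,"dz":0.025,"rx":0,"ry":0,"rz":0,"hand":0.055},{"dx":0,"dy":0,"dz":0.025,"rx":0,"ry":0,"rz":0,"hand":0.055},{"dx":0,"dy":0,"dz":0.025,"rx":0,"ry":0,"rz":0,"hand":0.055},{"dx":0,"dy":0,"dz":0.02,"rx":0,"ry":0,"rz":0,"hand":0.055},{"dx":0,"dy":0,"dz":0.008,"rx":0,"ry":0,"rz":0,"hand":0.055},{"dx":0,"dy":0,"dz":0,"rx":0,"ry":0,"rz":0,"hand":0.055},{"dx":0,"dy":0,"dz":0,"rx":0,"ry":0,"rz":0,"hand":0.055}]'
python3 -m pendant '[{"dx":0,"dy":0,"dz":0,"rx":0,"ry":0,"rz":0,"hand":0.02},{"dx":0,"dy":0,"dz":0,"rx":0,"ry":0,"rz":0,"hand":0.02},{"dx":0,"dy":0,"dz":0,"rx":0,"ry":0,"rz":0,"hand":0.02},{"dx":0,"dy":0,"dz":0,"rx":0,"ry":0,"rz":0,"hand":0.02},{"dx":0,"dy":0,"dz":0,"rx":0,"ry":0,"rz":0,"hand":0.02},{"dx":0,"dy":0,"dz":0,"rx":0,"ry":0,"rz":0,"hand":0.02}]' 60
python3 -c "
from h import *
s=manip.get_state();print(s['moment'],s['contact_force'],yaw(),shift([.4533,.1264,.036]))"
```

```text
clock: 14.62
position: [0.4542, 0.1269, 0.0373]
ee_rot: [-0.0, -0.485, 0.874, 0.0]
contact_force: [0.4, -0.4, -0.4]
width: 0.0551
gripper_force: 0.0
clock: 15.12
position: [0.4545, 0.1275, 0.039]
ee_rot: [0.001, -0.485, 0.874, 0.0]
contact_force: [-2.2, 1.6, 5.5]
width: 0.0284
gripper_force: 58.7
[ 0.28614839  0.30899123 -0.00242487] [-2.1604592   1.59957889  5.53558254] 148.0470509539525 [1.5675697  0.42652448 2.95613956]
```

```bash
cat > r.py <<'E'
from h import *
np.set_printoptions(precision=3,suppress=True)
s=manip.get_state();print("yaw",round(yaw(),2),"q6",round(s["qpos"][5],3),"M",s["moment"],"F",s["contact_force"],"tau6",round(s["effort"][5],3),s["position"])
E
python3 -m pendant '[{"dx":0,"dy":0.001,"dz":-0.002,"rx":0,"ry":0,"rz":0,"hand":0.02},{"dx":0,"dy":0,"dz":0,"rx":0,"ry":0,"rz":0,"hand":0.02},{"dx":0,"dy":0,"dz":0,"rx":0,"ry":0,"rz":0,"hand":0.02}]'>/dev/null; python3 r.py
python3 -m pendant '[{"dx":0,"dy":0,"dz":0.0001,"rx":0,"ry":0,"rz":6,"hand":0.02},{"dx":0,"dy":0,"dz":0,"rx":0,"ry":0,"rz":6,"hand":0.02},{"dx":0,"dy":0,"dz":0.0001,"rx":0,"ry":0,"rz":6,"hand":0.02},{"dx":0,"dy":0,"dz":0,"rx":0,"ry":0,"rz":0,"hand":0.02},{"dx":0,"dy":0,"dz":0,"rx":0,"ry":0,"rz":0,"hand":0.02}]'; python3 r.py
```

```text
yaw 148.08 q6 -2.458 M [ 0.085 -0.71   0.009] F [ 3.324  0.639 -9.995] tau6 0.003 [0.454 0.128 0.039]
clock: 15.78
position: [0.4548, 0.1271, 0.0393]
ee_rot: [0.001, -0.344, 0.939, -0.001]
contact_force: [5.7, -2.0, -10.3]
width: 0.0283
gripper_force: 62.0
yaw 130.26 q6 -2.147 M [-0.283 -0.952 -0.025] F [  5.708  -2.012 -10.307] tau6 0.097 [0.455 0.127 0.039]
```

```bash
python3 -m pendant '[{"dx":-0.0004,"dy":-0.0007,"dz":0.0013,"rx":0,"ry":0,"rz":6,"hand":0.02},{"dx":0,"dy":0,"dz":0.0001,"rx":0,"ry":0,"rz":6,"hand":0.02},{"dx":0,"dy":0,"dz":0,"rx":0,"ry":0,"rz":6,"hand":0.02},{"dx":0,"dy":0,"dz":0.0001,"rx":0,"ry":0,"rz":6,"hand":0.02},{"dx":0,"dy":0,"dz":0,"rx":0,"ry":0,"rz":0,"hand":0.02},{"dx":0,"dy":0,"dz":0,"rx":0,"ry":0,"rz":0,"hand":0.02}]' >/dev/null; python3 r.py; sleep 0; python3 -m pendant '[{"dx":0,"dy":0,"dz":0,"rx":0,"ry":0,"rz":0,"hand":0.02}]' >/dev/null; python3 r.py
```

```text
yaw 106.41 q6 -1.731 M [-0.81  -0.501  0.007] F [ 2.968 -3.657 -0.049] tau6 0.084 [0.455 0.126 0.039]
yaw 106.41 q6 -1.731 M [-0.822 -0.515  0.054] F [ 1.803 -4.724  0.216] tau6 0.02 [0.455 0.126 0.039]
```

```bash
python3 -m pendant '[{"dx":-0.0001,"dy":-0.0006,"dz":0.0001,"rx":0,"ry":0,"rz":6,"hand":0.02},{"dx":0,"dy":0,"dz":0,"rx":0,"ry":0,"rz":6,"hand":0.02},{"dx":0,"dy":0,"dz":0.0001,"rx":0,"ry":0,"rz":6,"hand":0.02},{"dx":0,"dy":0,"dz":0,"rx":0,"ry":0,"rz":0,"hand":0.02},{"dx":0,"dy":0,"dz":0,"rx":0,"ry":0,"rz":0,"hand":0.02}]' >/dev/null; python3 r.py;python3 -m pendant '[{"dx":0,"dy":0,"dz":0.0001,"rx":0,"ry":0,"rz":6,"hand":0.02},{"dx":0,"dy":0,"dz":0,"rx":0,"ry":0,"rz":6,"hand":0.02},{"dx":0,"dy":0,"dz":0,"rx":0,"ry":0,"rz":0,"hand":0.02},{"dx":0,"dy":0,"dz":0,"rx":0,"ry":0,"rz":0,"hand":0.02}]' >/dev/null; python3 r.py
```

```text
yaw 88.42 q6 -1.418 M [-0.911 -0.408 -0.023] F [ 2.244 -4.479 -0.185] tau6 0.076 [0.455 0.126 0.038]
yaw 76.44 q6 -1.208 M [-1.198 -0.385  0.008] F [ 2.857 -6.858 -0.317] tau6 0.078 [0.455 0.125 0.038]
```

```bash
python3 -m pendant '[{"dx":-0.0005,"dy":-0.0008,"dz":0.0001,"rx":0,"ry":0,"rz":6,"hand":0.02},{"dx":0,"dy":0,"dz":0,"rx":0,"ry":0,"rz":6,"hand":0.02},{"dx":0,"dy":0,"dz":0,"rx":0,"ry":0,"rz":0,"hand":0.02},{"dx":0,"dy":0,"dz":0,"rx":0,"ry":0,"rz":0,"hand":0.02}]' >/dev/null; python3 r.py;python3 -m pendant '[{"dx":0,"dy":0,"dz":0.0001,"rx":0,"ry":0,"rz":6,"hand":0.02},{"dx":0,"dy":0,"dz":0,"rx":0,"ry":0,"rz":6,"hand":0.02},{"dx":0,"dy":0,"dz":0,"rx":0,"ry":0,"rz":0,"hand":0.02},{"dx":0,"dy":0,"dz":0,"rx":0,"ry":0,"rz":0,"hand":0.02}]' >/dev/null; python3 r.py
```

```text
yaw 64.41 q6 -1.001 M [-0.895 -0.278  0.024] F [ 2.298 -4.206  1.859] tau6 0.073 [0.455 0.125 0.038]
yaw 52.43 q6 -0.792 M [-1.09  -0.215  0.042] F [ 1.545 -6.775  2.405] tau6 0.074 [0.455 0.124 0.038]
```

```bash
python3 -m pendant '[{"dx":-0.0008,"dy":-0.0006,"dz":0.0002,"rx":0,"ry":0,"rz":6,"hand":0.02},{"dx":0,"dy":0,"dz":0.0001,"rx":0,"ry":0,"rz":6,"hand":0.02},{"dx":0,"dy":0,"dz":0,"rx":0,"ry":0,"rz":0,"hand":0.02},{"dx":0,"dy":0,"dz":0,"rx":0,"ry":0,"rz":0,"hand":0.02}]' >/dev/null; python3 r.py;python3 -m pendant '[{"dx":0,"dy":0,"dz":0.0001,"rx":0,"ry":0,"rz":6,"hand":0.02},{"dx":0,"dy":0,"dz":0,"rx":0,"ry":0,"rz":6,"hand":0.02},{"dx":0,"dy":0,"dz":0,"rx":0,"ry":0,"rz":0,"hand":0.02},{"dx":0,"dy":0,"dz":0,"rx":0,"ry":0,"rz":0,"hand":0.02}]' >/dev/null; python3 r.py
```

```text
yaw 40.48 q6 -0.586 M [-0.832  0.163 -0.022] F [-0.408 -4.561  5.573] tau6 0.075 [0.455 0.124 0.038]
yaw 28.5 q6 -0.376 M [-1.028  0.207  0.025] F [-0.562 -6.409  6.435] tau6 0.069 [0.454 0.124 0.038]
```

```bash
sed -i 's/s\["position"\])/s["position"]*1e3)/' r.py; python3 r.py; python3 -m pendant '[{"dx":-0.0007,"dy":-0.0004,"dz":-0.0006,"rx":0,"ry":0,"rz":6,"hand":0.02},{"dx":0,"dy":0,"dz":0,"rx":0,"ry":0,"rz":6,"hand":0.02},{"dx":0,"dy":0,"dz":0,"rx":0,"ry":0,"rz":0,"hand":0.02},{"dx":0,"dy":0,"dz":0,"rx":0,"ry":0,"rz":0,"hand":0.02}]' >/dev/null; python3 r.py;python3 -m pendant '[{"dx":0,"dy":0,"dz":0.0001,"rx":0,"ry":0,"rz":6,"hand":0.02},{"dx":0,"dy":0,"dz":0,"rx":0,"ry":0,"rz":6,"hand":0.02},{"dx":0,"dy":0,"dz":0,"rx":0,"ry":0,"rz":0,"hand":0.02},{"dx":0,"dy":0,"dz":0,"rx":0,"ry":0,"rz":0,"hand":0.02}]' >/dev/null; python3 r.py
```

```text
yaw 28.5 q6 -0.376 M [-1.028  0.207  0.025] F [-0.562 -6.409  6.435] tau6 0.069 [454.161 123.776  37.712]
yaw 16.46 q6 -0.169 M [-0.766  0.407 -0.007] F [-1.762 -4.312  4.671] tau6 0.082 [453.747 123.549  37.648]
yaw 4.41 q6 0.042 M [-0.748  0.483  0.03 ] F [-1.51  -4.102  6.031] tau6 0.076 [453.258 123.492  37.504]
```

```bash
python3 -m pendant '[{"dx":-0.0003,"dy":-0.0002,"dz":-0.0005,"rx":0,"ry":0,"rz":6,"hand":0.02},{"dx":0,"dy":0,"dz":0,"rx":0,"ry":0,"rz":6,"hand":0.02},{"dx":0,"dy":0,"dz":0,"rx":0,"ry":0,"rz":0,"hand":0.02},{"dx":0,"dy":0,"dz":0,"rx":0,"ry":0,"rz":0,"hand":0.02}]' >/dev/null; python3 r.py;python3 -m pendant '[{"dx":0,"dy":0,"dz":0.0001,"rx":0,"ry":0,"rz":6,"hand":0.02},{"dx":0,"dy":0,"dz":0,"rx":0,"ry":0,"rz":3,"hand":0.02},{"dx":0,"dy":0,"dz":0,"rx":0,"ry":0,"rz":0,"hand":0.02},{"dx":0,"dy":0,"dz":0,"rx":0,"ry":0,"rz":0,"hand":0.02}]' >/dev/null; python3 r.py
```

```text
yaw -7.58 q6 0.25 M [-0.603  0.7   -0.006] F [-3.565 -2.976  2.116] tau6 0.106 [452.828 123.464  37.52 ]
yaw -16.62 q6 0.408 M [-0.512  0.81   0.114] F [-3.831 -3.21   4.393] tau6 0.111 [452.529 123.551  37.498]
```

```bash
for i in 1; do python3 -m pendant '[{"dx":0,"dy":0,"dz":0,"rx":0,"ry":0,"rz":6,"hand":0.02},{"dx":0,"dy":0,"dz":0,"rx":0,"ry":0,"rz":0,"hand":0.02},{"dx":0,"dy":0,"dz":0,"rx":0,"ry":0,"rz":0,"hand":0.02}]' >/dev/null; python3 r.py;done; python3 -m pendant '[{"dx":0,"dy":0,"dz":0,"rx":0,"ry":0,"rz":0,"hand":0.02}]' >/dev/null; python3 r.py; python3 -m pendant '[{"dx":0,"dy":0,"dz":0,"rx":0,"ry":0,"rz":6,"hand":0.02},{"dx":0,"dy":0,"dz":0,"rx":0,"ry":0,"rz":0,"hand":0.02},{"dx":0,"dy":0,"dz":0,"rx":0,"ry":0,"rz":0,"hand":0.02}]' >/dev/null; python3 r.py; python3 -m pendant '[{"dx":0,"dy":0,"dz":0,"rx":0,"ry":0,"rz":0,"hand":0.02}]' >/dev/null; python3 r.py
```

```text
yaw -22.63 q6 0.513 M [-0.375  0.912  0.072] F [-5.516 -2.828  4.378] tau6 0.142 [452.345 123.628  37.465]
yaw -22.62 q6 0.512 M [-0.46   0.879  0.146] F [-4.511 -3.295  4.338] tau6 0.09 [452.313 123.634  37.442]
yaw -28.63 q6 0.617 M [-0.363  0.869  0.094] F [-4.353 -3.165  4.626] tau6 0.158 [452.117 123.728  37.432]
yaw -28.62 q6 0.617 M [-0.408  0.904  0.097] F [-5.268 -2.636  5.366] tau6 0.106 [452.109 123.741  37.45 ]
```

```bash
Z='[{"dx":0,"dy":0,"dz":0,"rx":0,"ry":0,"rz":0,"hand":0.02}]'; python3 -m pendant '[{"dx":-0.0003,"dy":-0.0004,"dz":-0.0003,"rx":0,"ry":0,"rz":6,"hand":0.02},{"dx":0,"dy":0,"dz":0,"rx":0,"ry":0,"rz":5,"hand":0.02},{"dx":0,"dy":0,"dz":0,"rx":0,"ry":0,"rz":0,"hand":0.02},{"dx":0,"dy":0,"dz":0,"rx":0,"ry":0,"rz":0,"hand":0.02}]' 80 >/dev/null; python3 r.py; python3 -m pendant '[{"dx":0,"dy":0,"dz":0,"rx":0,"ry":0,"rz":0,"hand":0.02}]' >/dev/null; python3 r.py;  python3 -m pendant '[{"dx":0,"dy":0,"dz":0,"rx":0,"ry":0,"rz":0,"hand":0.02}]' >/dev/null; python3 r.py
```

```text
yaw -39.59 q6 0.808 M [-0.136  0.94   0.159] F [-4.697 -0.75   2.395] tau6 0.176 [451.772 123.926  37.537]
yaw -39.58 q6 0.808 M [-0.131  0.913  0.077] F [-5.3   -0.042  2.658] tau6 0.125 [451.749 123.934  37.54 ]
yaw -39.58 q6 0.808 M [-0.115  0.908  0.096] F [-6.348 -0.901  2.34 ] tau6 0.123 [451.724 123.944  37.525]
```

```bash
python3 -m pendant '[{"dx":-0.0004,"dy":-0.0004,"dz":-0.0002,"rx":0,"ry":0,"rz":6,"hand":0.02},{"dx":0,"dy":0,"dz":0,"rx":0,"ry":0,"rz":0,"hand":0.02},{"dx":0,"dy":0,"dz":0,"rx":0,"ry":0,"rz":0,"hand":0.02},{"dx":0,"dy":0,"dz":0,"rx":0,"ry":0,"rz":0,"hand":0.02}]' 110; python3 r.py; python3 -m pendant '[{"dx":0,"dy":0,"dz":0,"rx":0,"ry":0,"rz":0,"hand":0.02}]' >/dev/null; python3 r.py;python3 -m pendant '[{"dx":0,"dy":0,"dz":0,"rx":0,"ry":0,"rz":6,"hand":0.02},{"dx":0,"dy":0,"dz":0,"rx":0,"ry":0,"rz":0,"hand":0.02},{"dx":0,"dy":0,"dz":0,"rx":0,"ry":0,"rz":0,"hand":0.02},{"dx":0,"dy":0,"dz":0,"rx":0,"ry":0,"rz":0,"hand":0.02}]' >/dev/null; python3 r.py; python3 -m pendant '[{"dx":0,"dy":0,"dz":0,"rx":0,"ry":0,"rz":0,"hand":0.02}]' >/dev/null; python3 r.py
```

```text
clock: 21.28
position: [0.4516, 0.124, 0.0377]
ee_rot: [-0.001, 0.926, 0.378, -0.002]
contact_force: [-6.1, 0.7, 0.7]
width: 0.0268
gripper_force: 108.5
yaw -45.57 q6 0.912 M [0.147 0.954 0.039] F [-6.106  0.651  0.661] tau6 0.129 [451.564 124.042  37.662]
yaw -45.57 q6 0.912 M [0.114 0.984 0.066] F [-6.348  0.759  1.11 ] tau6 0.127 [451.569 124.078  37.664]
yaw -51.57 q6 1.017 M [0.214 0.962 0.15 ] F [-5.991  1.148  0.291] tau6 0.155 [451.422 124.248  37.649]
yaw -51.57 q6 1.017 M [0.245 1.047 0.094] F [-5.174  1.848  0.94 ] tau6 0.153 [451.433 124.209  37.643]
```

```bash
python3 -m pendant '[{"dx":-0.0003,"dy":-0.0004,"dz":0,"rx":0,"ry":0,"rz":6,"hand":0.02},{"dx":0,"dy":0,"dz":0,"rx":0,"ry":0,"rz":0,"hand":0.02},{"dx":0,"dy":0,"dz":0,"rx":0,"ry":0,"rz":0,"hand":0.02},{"dx":0,"dy":0,"dz":0,"rx":0,"ry":0,"rz":0,"hand":0.02}]' 110 >/dev/null; python3 r.py; python3 -m pendant '[{"dx":0,"dy":0,"dz":0,"rx":0,"ry":0,"rz":0,"hand":0.02}]' >/dev/null; python3 r.py;python3 -m pendant '[{"dx":0,"dy":0,"dz":0,"rx":0,"ry":0,"rz":6,"hand":0.02},{"dx":0,"dy":0,"dz":0,"rx":0,"ry":0,"rz":0,"hand":0.02},{"dx":0,"dy":0,"dz":0,"rx":0,"ry":0,"rz":0,"hand":0.02},{"dx":0,"dy":0,"dz":0,"rx":0,"ry":0,"rz":0,"hand":0.02}]' >/dev/null; python3 r.py; python3 -m pendant '[{"dx":0,"dy":0,"dz":0,"rx":0,"ry":0,"rz":0,"hand":0.02}]' >/dev/null; python3 r.py;python3 -m pendant '[{"dx":0,"dy":0,"dz":0,"rx":0,"ry":0,"rz":0,"hand":0.02}]' >/dev/null; python3 r.py
```

```text
yaw -57.57 q6 1.122 M [0.278 0.897 0.137] F [-4.625  1.025  0.298] tau6 0.164 [451.3   124.413  37.649]
yaw -57.57 q6 1.122 M [0.263 0.849 0.195] F [-4.698  1.068  0.184] tau6 0.161 [451.273 124.402  37.658]
yaw -63.58 q6 1.227 M [0.378 0.932 0.19 ] F [-5.332  2.615  0.222] tau6 0.183 [451.194 124.601  37.636]
yaw -63.58 q6 1.227 M [0.389 0.913 0.185] F [-4.151  2.171  0.702] tau6 0.18 [451.197 124.627  37.654]
yaw -63.58 q6 1.227 M [0.382 0.922 0.18 ] F [-4.835  2.351  0.355] tau6 0.18 [451.193 124.599  37.656]
```

Torque rises more slowly than stated, so I'll check numerically how far the knob has really turned, using the direction of the brushed streaks on its top face.

```bash
cat > knob.py <<'E'
from h import *
import pickle,sys
np.set_printoptions(precision=3,suppress=True)
def rect(d,c,z,r=.011,n=88):
    g=np.linspace(-r,r,n);X,Y=np.meshgrid(g,g[::-1])
    P=np.array([proj(d,(c[0]+x,c[1]+y,z)) for x,y in zip(X.ravel(),Y.ravel())],np.float32).reshape(n,n,2)
    return cv2.remap(cv2.cvtColor(d["frame"],cv2.COLOR_RGB2GRAY),P,None,cv2.INTER_CUBIC).astype(np.float32)
def feat(im):
    n=len(im);y,x=np.mgrid[:n,:n]-n/2+.5;m=np.hypot(x,y)<n*.46
    a=cv2.GaussianBlur(im,(0,0),1.5)-cv2.GaussianBlur(im,(0,0),10);return a,m
def orient(im):
    # variance of line-averaged profile versus angle
    a,m=feat(im);n=len(a);a=a*m;best=[]
    for t in range(0,180,2):
        M=cv2.getRotationMatrix2D((n/2-.5,n/2-.5),t,1);q=cv2.warpAffine(a,M,(n,n));w=cv2.warpAffine(m.astype(np.float32),M,(n,n))
        best.append(np.average((q.sum(1)/np.maximum(w.sum(1),8))**2))
    b=np.array(best);k=b.argmax();return (-2*k)%180,b.max()/np.median(b)
if __name__=="__main__":
    n=cam("wrist");pickle.dump(n,open("w9.pkl","wb"))
    c=(.4533,.1264)
    for nm,z in(("w1",.0633),("w2",.0633),("w7",.0633),("w8",.0633),("w9",.0613)):
        d=pickle.load(open(nm+".pkl","rb"));im=rect(d,c,z);print(nm,orient(im),im.mean(),im.std())
E
python3 knob.py
```

```text
w1 (np.int64(16), np.float32(6.6261153)) 152.25865 6.92232
w2 (np.int64(16), np.float32(9.440873)) 135.8329 5.7480884
w7 (np.int64(16), np.float32(11.615364)) 141.9761 5.3316236
w8 (np.int64(16), np.float32(13.234101)) 148.97534 7.421301
w9 (np.int64(166), np.float32(3.594029)) 144.62952 16.09155
```

The knob has turned with the tool (about 210° of 212°), so there is no slip. Keep tightening.

```bash
python3 -m pendant '[{"dx":-0.0002,"dy":-0.0005,"dz":0,"rx":0,"ry":0,"rz":6,"hand":0.02},{"dx":0,"dy":0,"dz":0,"rx":0,"ry":0,"rz":6,"hand":0.02},{"dx":0,"dy":0,"dz":0,"rx":0,"ry":0,"rz":0,"hand":0.02},{"dx":0,"dy":0,"dz":0,"rx":0,"ry":0,"rz":0,"hand":0.02},{"dx":0,"dy":0,"dz":0,"rx":0,"ry":0,"rz":0,"hand":0.02}]' 110 >/dev/null; python3 r.py; python3 -m pendant '[{"dx":0,"dy":0,"dz":0,"rx":0,"ry":0,"rz":0,"hand":0.02}]' >/dev/null; python3 r.py;python3 -m pendant '[{"dx":0,"dy":0,"dz":0,"rx":0,"ry":0,"rz":6,"hand":0.02},{"dx":0,"dy":0,"dz":0,"rx":0,"ry":0,"rz":0,"hand":0.02},{"dx":0,"dy":0,"dz":0,"rx":0,"ry":0,"rz":0,"hand":0.02},{"dx":0,"dy":0,"dz":0,"rx":0,"ry":0,"rz":0,"hand":0.02}]' >/dev/null; python3 r.py; python3 -m pendant '[{"dx":0,"dy":0,"dz":0,"rx":0,"ry":0,"rz":0,"hand":0.02}]' >/dev/null; python3 r.py; python3 knob.py|tail -1
```

```text
yaw -75.58 q6 1.437 M [0.431 0.857 0.202] F [-5.262  2.614 -0.036] tau6 0.204 [451.022 125.057  37.63 ]
yaw -75.58 q6 1.437 M [0.428 0.849 0.18 ] F [-5.36   1.747 -0.537] tau6 0.202 [451.02  125.064  37.622]
yaw -81.59 q6 1.542 M [0.654 0.821 0.245] F [-5.126  2.979 -0.318] tau6 0.224 [451.    125.295  37.625]
yaw -81.59 q6 1.542 M [0.593 0.817 0.25 ] F [-4.302  4.3    0.283] tau6 0.222 [450.973 125.276  37.604]
w9 (np.int64(148), np.float32(13.035523)) 143.20752 5.4213424
```

```bash
python3 -m pendant '[{"dx":-0.0002,"dy":-0.0006,"dz":0,"rx":0,"ry":0,"rz":6,"hand":0.02},{"dx":0,"dy":0,"dz":0,"rx":0,"ry":0,"rz":6,"hand":0.02},{"dx":0,"dy":0,"dz":0,"rx":0,"ry":0,"rz":0,"hand":0.02},{"dx":0,"dy":0,"dz":0,"rx":0,"ry":0,"rz":0,"hand":0.02},{"dx":0,"dy":0,"dz":0,"rx":0,"ry":0,"rz":0,"hand":0.02}]' 110 >/dev/null; python3 r.py; python3 -m pendant '[{"dx":0,"dy":0,"dz":0,"rx":0,"ry":0,"rz":0,"hand":0.02}]' >/dev/null; python3 r.py;python3 -m pendant '[{"dx":0,"dy":0,"dz":0,"rx":0,"ry":0,"rz":6,"hand":0.02},{"dx":0,"dy":0,"dz":0,"rx":0,"ry":0,"rz":0,"hand":0.02},{"dx":0,"dy":0,"dz":0,"rx":0,"ry":0,"rz":0,"hand":0.02},{"dx":0,"dy":0,"dz":0,"rx":0,"ry":0,"rz":0,"hand":0.02}]' >/dev/null; python3 r.py; python3 -m pendant '[{"dx":0,"dy":0,"dz":0,"rx":0,"ry":0,"rz":0,"hand":0.02}]' >/dev/null; python3 r.py; python3 knob.py|tail -1
```

```text
yaw -93.58 q6 1.752 M [0.533 0.731 0.239] F [-4.792  2.217 -0.666] tau6 0.243 [451.005 125.751  37.598]
yaw -93.58 q6 1.752 M [0.566 0.765 0.229] F [-4.471  3.242 -1.804] tau6 0.24 [450.964 125.779  37.579]
yaw -99.59 q6 1.857 M [0.663 0.734 0.278] F [-5.35   3.785 -1.082] tau6 0.262 [451.01  125.993  37.586]
yaw -99.59 q6 1.857 M [0.654 0.682 0.28 ] F [-3.736  3.447 -1.619] tau6 0.259 [451.011 125.985  37.585]
w9 (np.int64(128), np.float32(11.532564)) 140.11299 4.7072363
```

```bash
python3 -m pendant '[{"dx":-0.0001,"dy":-0.0002,"dz":0,"rx":0,"ry":0,"rz":6,"hand":0.02},{"dx":0,"dy":0,"dz":0,"rx":0,"ry":0,"rz":6,"hand":0.02},{"dx":0,"dy":0,"dz":0,"rx":0,"ry":0,"rz":3,"hand":0.02},{"dx":0,"dy":0,"dz":0,"rx":0,"ry":0,"rz":0,"hand":0.02},{"dx":0,"dy":0,"dz":0,"rx":0,"ry":0,"rz":0,"hand":0.02},{"dx":0,"dy":0,"dz":0,"rx":0,"ry":0,"rz":0,"hand":0.02}]' 110 >/dev/null; python3 r.py; python3 -m pendant '[{"dx":0,"dy":0,"dz":0,"rx":0,"ry":0,"rz":0,"hand":0.02}]' >/dev/null; python3 r.py; python3 knob.py|tail -1
```

```text
yaw -114.59 q6 2.119 M [0.881 0.659 0.322] F [-3.622  5.551 -2.798] tau6 0.308 [451.21  126.513  37.59 ]
yaw -114.59 q6 2.119 M [0.879 0.657 0.285] F [-3.231  5.491 -2.101] tau6 0.306 [451.206 126.506  37.569]
w9 (np.int64(114), np.float32(6.4820666)) 137.42795 14.883656
```

Torque is firm at about 0.31 N m. Release and back off.

```bash
python3 -m pendant '[{"dx":0,"dy":0,"dz":0,"rx":0,"ry":0,"rz":0,"hand":0.055},{"dx":0,"dy":0,"dz":0,"rx":0,"ry":0,"rz":0,"hand":0.055},{"dx":0,"dy":0,"dz":0,"rx":0,"ry":0,"rz":0,"hand":0.055},{"dx":0,"dy":0,"dz":0,"rx":0,"ry":0,"rz":0,"hand":0.055},{"dx":0,"dy":0,"dz":0,"rx":0,"ry":0,"rz":0,"hand":0.055},{"dx":0,"dy":0,"dz":-0.02,"rx":0,"ry":0,"rz":0,"hand":0.055},{"dx":0,"dy":0,"dz":-0.035,"rx":0,"ry":0,"rz":0,"hand":0.055},{"dx":0,"dy":0,"dz":-0.035,"rx":0,"ry":0,"rz":0,"hand":0.055},{"dx":0,"dy":0,"dz":-0.035,"rx":0,"ry":0,"rz":0,"hand":0.055},{"dx":0,"dy":0,"dz":0,"rx":0,"ry":0,"rz":0,"hand":0.055},{"dx":0,"dy":0,"dz":0,"rx":0,"ry":0,"rz":0,"hand":0.055}]'; python3 r.py; python3 knob.py|tail -1
python3 - <<'E'
# numeric check that the comb did not move: top view, tab patch vs expected home tab position
from h import *
t=cam("top");O=np.array([.4716,.0584,0]);c,s=np.cos(np.radians(15.1)),np.sin(np.radians(15.1))
S=lambda x,y,z:O+np.array([c*x-s*y,s*x+c*y,z])
p=proj(t,S(0,-.0685,.065));print("tab exp",p);g=cv2.cvtColor(t["frame"],cv2.COLOR_RGB2GRAY);x,y=p.round().astype(int);print(g[y-6:y+7,x-7:x+8])
E
```

```text
clock: 26.23
position: [0.4543, 0.1249, 0.1655]
ee_rot: [-0.001, 0.977, -0.215, 0.003]
contact_force: [0.3, -0.5, -0.2]
width: 0.0551
gripper_force: 0.0
yaw -114.89 q6 2.126 M [-0.014  0.021  0.013] F [ 0.322 -0.511 -0.191] tau6 -0.002 [454.276 124.934 165.493]
w9 (np.int64(118), np.float32(11.836377)) 144.6636 5.840585
tab exp [319.66963234 231.81699495]
[[130 129 131 128 129 127 131 132 130 127 128 127 127 122 129]
 [131 130 130 125 129 125 128 131 107 129 128 127 129 126 129]
 [130 127 129 129 113 130 136 139 111 145 110 127 127 126 128]
 [123 110 129 149 121 136 102 148 177 157 107 125 126 126 133]
 [145 117 145 144 154 181 149 177 215 189 152 132 126 130 130]
 [153 152 153  97 181 214 217 214 213 215 131 125 129 128 127]
 [147 151 149 124 211 213 214 212 218 224  97 121 131 133 129]
 [154 149 149 149 175 217 216 188 193 186 111 125 132 127 127]
 [148 152 149 153 113 172 203 108 125  97 115 145 129 127 130]
 [147 146 146 146 124  72 164 101 117 122 153 158 118 128 128]
 [146 151 149 152 152 124 132 151 155 149 155 134 104 125 128]
 [148 149 148 150 152 152 154 159 144 129 138 115 126 129 131]
 [147 149 151 154 131 143 122 155 133 107 124 131 128 130 131]]
```

```bash
python3 -c "
from rig import manip
print(manip.sign_off())"
```

```text
the job is handed in; nothing more can be done
None
```

The comb is in the slot and was slid home until it met the end stop. The thumbscrew was tightened to about 0.31 N m, the gripper backed clear, and the job was handed in at about 26 s. The torque rose more slowly after seating than stated, about 0.2 N m per radian, but the knob was checked and had not slipped in the grip.

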